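Slide the serving slate out over the board's edge

TASK

The slate slab lies flat on the chopping board where nobody can get fingers under it. Without gripping or lifting it, push it across the board until 4 cm of it, a third of its depth, sticks out over the board's edge on the robot's side, square to that edge and not out past the board's ends, then let go of it. Leave the lemon, the garlic and everything else where they are.

Things in the scene. Friction and masses are not known exactly. Their poses are not given: they have to be found in the camera images.
- slab_mid (a point): centre (half-way through the thickness) of the dark grey slate slab, a loose flat rectangular plate of 0.3 to 0.6 kg with a small round hanging hole at one corner. Its x axis runs along its 140 mm width, its y axis along its 120 mm depth, z up through its 10 mm thickness. It lies flat on the board, its y axis pointing roughly away from the robot as the board's does (up to 0.25 rad off). It slides when pushed at its edge with a few newtons and stops when the push stops
- board_front (a point): middle of the upper edge of the chopping board on the robot's side, at the height of the board's top. The board is striped wood, 345 mm along this edge (x axis, to the robot's right), 245 mm deep (y axis, from this edge inward over the board, away from the robot), its top 19 mm above the worktop. It is fixed and does not shift; nothing is under the edge but the worktop. It lies turned by up to 0.2 rad
- lemon: yellow lemon, 78x55x56 mm, loose, lying on the board right of the slab, toward the robot (origin at its underside)
- garlic: garlic bulb, 60x57x58 mm, loose, on the board right of the slab, farther from the robot (origin at its underside)
- jar: spice jar with a red cap, 45 mm across, 106 mm tall, loose, standing on the worktop left of the board (origin at the centre of its underside)
- bowl_1: small white bowl, 115 mm across, 51 mm tall, loose, on the worktop right of the board (origin at the centre of its underside)
- peel: blue-handled peeler, 170x25x18 mm, loose, lying on the worktop to the left of the spice jar (origin at the centre of its underside)
- slab: the same slate slab; origin at the centre of its underside, axes as slab_mid

How it is judged:
At the end, for the whole second after the job is handed in: the slab lies flat and still on the board with 30 to 50 mm of its depth out over the board's edge on the robot's side, square to that edge within 0.12 rad, its centre within 108 mm of the board's middle along the edge (y of slab_mid in the frame of board_front between 0.01 and 0.03 m and angle between the y axis of slab_mid and the y axis of board_front, either way round below 0.12 rad and x of slab_mid in the frame of board_front between -0.108 and 0.108 m and z of slab_mid in the frame of board_front between 0.002 and 0.009 m and angle between slab_mid's own z axis and vertical below 0.06 rad and linear speed of slab below 0.01 m/s); the robot touches nothing.
It fails at once if the slab is lifted or carried: its centre rises more than 12 mm above where it lies (z of slab_mid in the frame of board_front above 0.017 m).
It fails at once if the slab tips by more than 0.2 rad (angle between slab_mid's own z axis and vertical above 0.2 rad).
It fails at once if the lemon or the garlic is moved by more than 25 mm (distance of any of lemon, garlic from where it was at the start of the episode above 0.025 m).
It fails at once if the spice jar, bowl or peeler is moved by more than 25 mm (distance of any of jar, bowl_1, peel from where it was at the start of the episode above 0.025 m).
It also fails if it takes over 37 s, if anything falls off the work surface, if the arm or the gripper's body presses on something with over 40 N, if the wrist force passes 120 N, or if a joint passes its speed limit or range.

ROBOT

A 6-joint arm with a two-finger parallel gripper is mounted at the origin on a cart in front of the work surface, level with it; the furniture and walls round the work are solid. World frame = base frame: x ahead of the robot, y to its left, z up, the work surface at z = 0. Lengths are in m, angles in rad, forces in N, time in s.
With the tool pointing down it reaches from about 0.4 to 0.925 m from the base axis. Payload 12.5 kg.
Tool frame: the origin (TCP) lies between the finger pads; the fingertips stand 17 mm ahead of it and the grasp point (between the pads) lies 2 mm behind it (env.tip_extent is the distance from the TCP to the fingertips, in m); z points along the fingers, y is the direction in which the jaws open and shut (so a half turn about z gives the same grasp; the last joint's range is limited). The gripper opens to 95 mm and grips with 3 to 60 N. Pads are 20 mm wide; open, the fingers measure 119 mm over their backs; the gripper's body (75 mm by 180 mm) begins 59 mm behind the grasp point.
Start: joints at [-1.33, 0.491, 1.559, -0, 1.092, -0.106], TCP at [0.212, -0.588, 0.232] pointing down, gripper open.
Joint ranges: [-3.1, 3.1], [-0.84, 2.19], [0.05, 2.79], [-1.13, 4.28], [0.06, 2.93], [-2.69, 2.69]. Speed limits (rad/s): [2.22, 2.22, 2.79, 3.14, 3.14, 3.14].

INTERFACE

Orientations are given as a rotation vector (axis times angle).
In Python, from cell import env gives the robot as it stands. The module is installed in compiled form; this text tells all that it offers. Calls block until the motion is done:
- env.movep(position, orientation): joint-space move of the TCP to a pose.
- env.servo_line(position, v=0.15, rot=None): straight line of the TCP; rot=None keeps the orientation; v is the mean speed in m/s.
- env.movej(angles): joint-space move.
- env.open() and env.clamp(grip_force=None): open the fingers fully, or close them until they stop; grip_force is the grip in N (None keeps the last).
- env.hold(seconds).
- env.solve_ik(position, orientation): joint angles nearest the present ones, or None.
- env.snapshot(name): name is "scene" or "top" or "wrist"; returns the picture (400x640x3 uint8, red, green, blue); there is no depth.
- env.camera_params(name): a dict with "intrinsics" (3x3 intrinsics, pixels), "cam_to_world" (4x4, takes a point from camera to world coordinates); the wrist camera has in their place "hand_eye" (4x4, takes a point from camera to tool coordinates, whose origin is the TCP and whose axes are the flange's). Camera axes: x right, y up, looking along -z (the intrinsics and any distortion apply to the point x, -y, -z); pixel columns grow to the right and rows downward; lengths in m; the calibration is good to about 2 mm. A picture is of the moment at which its call begins: read the wrist's pose just before it. camera_params takes no time and is no camera call.
A pose or a line that the arm cannot do raises env.PlanningError and nothing moves.
- env.job_done(): hands the job in, once; it reports no verdict.
Readings, each from a call of its own:
- env.read_t(): time.
- env.read_q(): joint angles.
- env.read_joint_vel(): joint speeds.
- env.read_joint_efforts(): joint torques, N m.
- env.read_eef_pos(): TCP position.
- env.read_orientation(): TCP orientation.
- env.read_wrist_force(): force on the tool from outside, world axes, zero at the start.
- env.read_moment(): the same for the moment, N m.
- env.read_grip_width(): finger opening in m.
Only numpy, scipy, OpenCV 4.12 (cv2) and the standard library are available. Lean on these libraries where they do the work, as an engineer would, in place of code of your own. Each camera call takes 0.05 s, during which the arm holds its last target.

## Working session

There is one attempt and no reset: what is moved stays moved. The work goes in short steps, each a Python script; the robot and the scene stay as the last script left them, time stands still between calls to the robot, and variables do not carry over. Pictures are saved under pics/ and viewed, and the job is handed in when it is done.

```bash
mkdir -p pics; python3 - <<'E'
from cell import env
import cv2
for n in("scene","top"):
    cv2.imwrite(f"pics/{n}0.png",env.snapshot(n)[:,:,::-1]); p=env.camera_params(n); print(n,p)
print(env.camera_params("wrist"),env.read_t(),env.read_orientation(),env.tip_extent)
E
```

```text
scene {'intrinsics': array([[466.52006188,   0.        , 324.31318185],
       [  0.        , 466.52006188, 196.5370073 ],
       [  0.        ,   0.        ,   1.        ]]), 'cam_to_world': array([[-0.75340806,  0.39143577, -0.52835057, -0.20931293],
       [-0.65740933, -0.46521031,  0.59278356,  0.79614514],
       [-0.01375745,  0.7939505 ,  0.60782673,  0.8808716 ],
       [ 0.        ,  0.        ,  0.        ,  1.        ]])}
top {'intrinsics': array([[430.04772249,   0.        , 316.03246854],
       [  0.        , 430.04772249, 201.36976739],
       [  0.        ,   0.        ,   1.        ]]), 'cam_to_world': array([[-0.02404489,  0.99385349, -0.10806055,  0.3962319 ],
       [-0.9995904 , -0.02222305,  0.01803236, -0.03094145],
       [ 0.01552008,  0.10844987,  0.99398076,  1.3331551 ],
       [ 0.        ,  0.        ,  0.        ,  1.        ]])}
{'intrinsics': array([[320.4506736 ,   0.        , 322.17004908],
       [  0.        , 320.4506736 , 198.97776177],
       [  0.        ,   0.        ,   1.        ]]), 'hand_eye': array([[ 4.36001414e-04,  9.71741434e-01,  2.36047442e-01,
         6.50417790e-02],
       [ 9.99999296e-01, -1.63172308e-04, -1.17535616e-03,
        -3.25220320e-04],
       [-1.10362587e-03,  2.36047788e-01, -9.71740821e-01,
        -1.53135913e-01],
       [ 0.00000000e+00,  0.00000000e+00,  0.00000000e+00,
         1.00000000e+00]])} 0.1 [-3.09351871e+00 -5.41805173e-01  1.01580855e-04] 0.017
```

View pics/scene0.png

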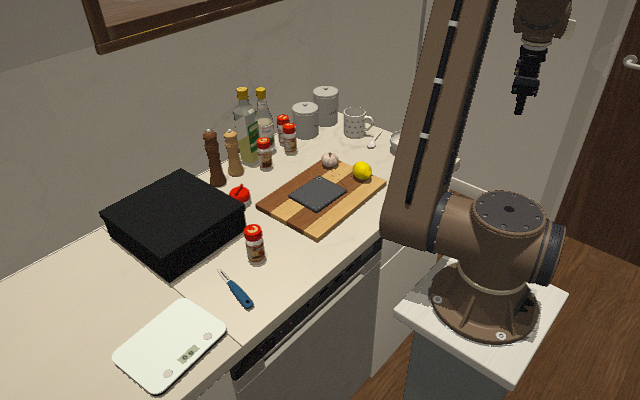

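View pics/top0.png

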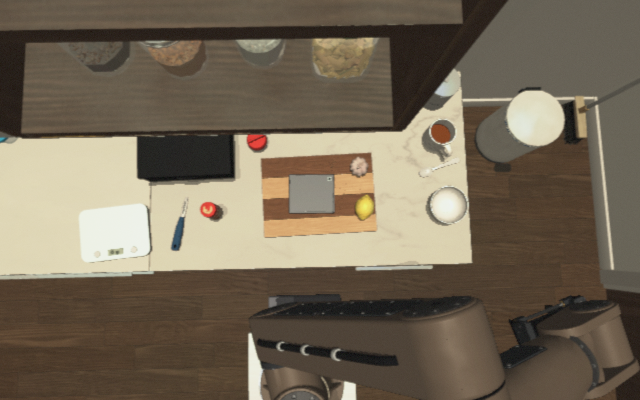

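The scene view shows the slab at about (318,193) on the board, with the garlic at (330,159), the lemon at (362,171), and a jar and peeler to the left. In the top view the board corners are about (262,158), (372,153), (377,231) and (264,238). The slab spans (290–335, 174–214), with its hole at (330,180). A shelf hangs over the back of the worktop, with its front edge at row 135.

```bash
cat > h.py <<'E'
import numpy as np, cv2
from scipy.spatial.transform import Rotation as R
def ray(P,uv,T=None):
    K=P["intrinsics"]; T=P["cam_to_world"] if T is None else T
    d=np.array([(uv[0]-K[0,2])/K[0,0],-(uv[1]-K[1,2])/K[1,1],-1.]); return T[:3,3],T[:3,:3]@d
def onplane(P,uv,z,T=None):
    o,d=ray(P,uv,T); return o+d*(z-o[2])/d[2]
def tri(rs):
    A=np.zeros((3,3));b=np.zeros(3)
    for o,d in rs:
        d=d/np.linalg.norm(d);M=np.eye(3)-np.outer(d,d);A+=M;b+=M@o
    p=np.linalg.solve(A,b); return p,[np.linalg.norm(np.cross(p-o,d/np.linalg.norm(d))) for o,d in rs]
def wristT(env):
    T=np.eye(4);T[:3,:3]=R.from_rotvec(env.read_orientation()).as_matrix();T[:3,3]=env.read_eef_pos()
    return T@env.camera_params("wrist")["hand_eye"]
E
python3 - <<'E'
import cv2,numpy as np
for n,(x0,y0,x1,y1),k in (("top",(190,120,480,260),2.75),("scene",(230,130,410,260),4.2)):
    im=cv2.imread(f"pics/{n}0.png")[y0:y1,x0:x1]
    cv2.imwrite(f"pics/{n}0z.png",cv2.resize(im,None,fx=k,fy=k,interpolation=cv2.INTER_CUBIC))
E
python3 - <<'E'
from h import *; from cell import env
P=env.camera_params("top")
for n,uv,z in (("bFL",(264,238),.019),("bFR",(377,231),.019),("bBR",(372,153),.019),("bBL",(262,158),.019),("sBL",(290,175),.029),("sBR",(333,174),.029),("sFR",(335,213),.029),("sFL",(290,213),.029),("garlic",(359,166),.03),("lemon",(365,207),.03),("jar",(209,210),.106)):
    print(n,onplane(P,uv,z).round(3))
for z in(.4,.5,.6,.7,.8): print("shelf",onplane(P,(300,135),z).round(3),onplane(P,(390,135),z).round(3))
E
```

```text
bFL [0.431 0.106 0.019]
bFR [ 0.444 -0.239  0.019]
bBR [ 0.687 -0.233  0.019]
bBL [0.678 0.11  0.019]
sBL [0.621 0.023 0.029]
sBR [ 0.621 -0.109  0.029]
sFR [ 0.501 -0.111  0.029]
sFL [0.504 0.025 0.029]
garlic [ 0.645 -0.19   0.03 ]
lemon [ 0.517 -0.203  0.03 ]
jar [0.512 0.253 0.106]
shelf [ 0.647 -0.016  0.4  ] [ 0.643 -0.216  0.4  ]
shelf [ 0.62  -0.017  0.5  ] [ 0.616 -0.196  0.5  ]
shelf [ 0.593 -0.019  0.6  ] [ 0.59  -0.176  0.6  ]
shelf [ 0.566 -0.021  0.7  ] [ 0.563 -0.157  0.7  ]
shelf [ 0.539 -0.022  0.8  ] [ 0.537 -0.137  0.8  ]
```

View pics/top0z.png

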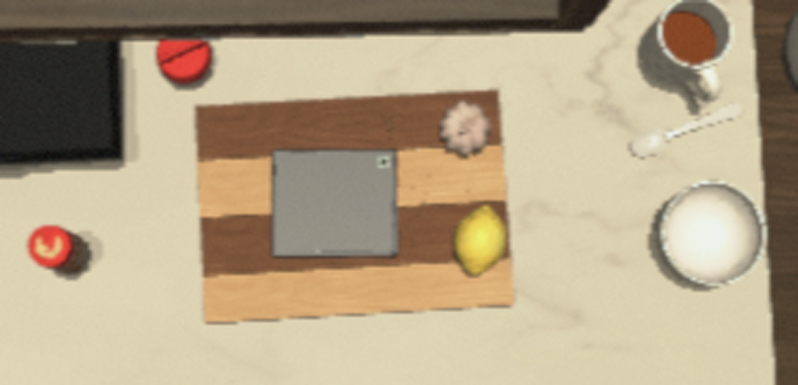

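View pics/scene0z.png

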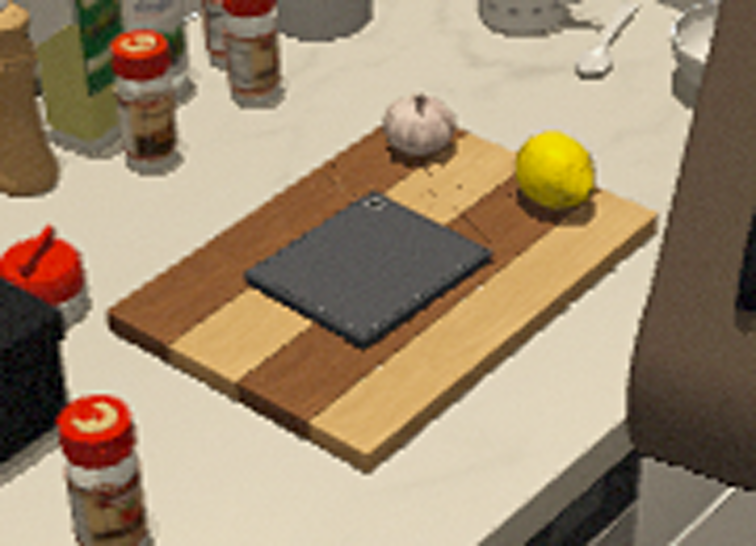

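```bash
python3 - <<'E'
from h import *; from cell import env
P=env.camera_params("top");S=env.camera_params("scene")
for tu in((10,135),(22,135),(22,130)): print("shelf",tri([ray(P,tu),ray(S,(97,52))]))
# height checks: slab hole, board corner front-left, back-left
for n,a,b in (("hole",(190+384/2.75,120+161/2.75),(230+376/4.2,130+202/4.2)),("bFL",(190+206/2.75,120+322/2.75),(230+368/4.2,130+462/4.2)),("bBL",(190+196/2.75,120+106/2.75),(230+108/4.2,130+318/4.2)),("sFL",(190+273/2.75,120+257/2.75),(230+362/4.2,130+340/4.2))):
    p,e=tri([ray(P,a),ray(S,b)]);print(n,p.round(4),np.round(e,4))
for M in (np.diag([1.,-1,-1]),np.diag([-1.,1,-1])):
    r=R.from_matrix(M).as_rotvec();print(r,env.solve_ik([0.52,-.06,.27],r),env.solve_ik([0.64,-.045,.025],r))
E
```

```text
shelf (array([0.59756522, 0.47108685, 0.60397374]), [np.float64(0.006545136905389507), np.float64(0.006545136905389586)])
shelf (array([0.60356452, 0.46284164, 0.59672792]), [np.float64(0.00027644884721818774), np.float64(0.00027644884721809255)])
shelf (array([0.61130386, 0.46159667, 0.59570746]), [np.float64(0.0019756692970148175), np.float64(0.001975669297014996)])
hole [ 0.6074 -0.0983  0.0278] [0.0004 0.0004]
bFL [0.4339 0.1046 0.0083] [0.0004 0.0004]
bBL [0.6783 0.1125 0.0081] [0.0007 0.0007]
sFL [0.5046 0.0289 0.0265] [0.0019 0.0019]
[3.14159265 0.         0.        ] [-2.41107046e-01  3.06153321e-01  1.75432759e+00 -4.44089210e-16
  1.08111174e+00  1.32968928e+00] [-1.73093607e-01  7.62152087e-01  1.67591606e+00 -4.44089210e-16
  7.03524509e-01  1.39770272e+00]
[0.         3.14159265 0.        ] [-0.24110705  0.30615332  1.75432759  0.          1.08111174 -1.81190337] [-1.73093607e-01  7.62152087e-01  1.67591606e+00 -4.44089210e-16
  7.03524509e-01 -1.74388993e+00]
```

```bash
python3 - <<'E'
from h import *; from cell import env
r=[np.pi,0,0]
T=[]
for i,p in enumerate(([.50,-.10,.27],[.50,-.02,.27])):
    if i==0: env.movep(p,r)
    else: env.servo_line(p,v=.2)
    env.hold(.2)
    T.append(wristT(env)); im=env.snapshot("wrist")[:,:,::-1]; cv2.imwrite(f"pics/w{i}.png",im)
np.save("T.npy",T); print(env.read_t(),env.read_wrist_force())
E
```

```text
3.1917 [ 0.83436283 -0.94524379  0.6690689 ]
```

View pics/w0.png

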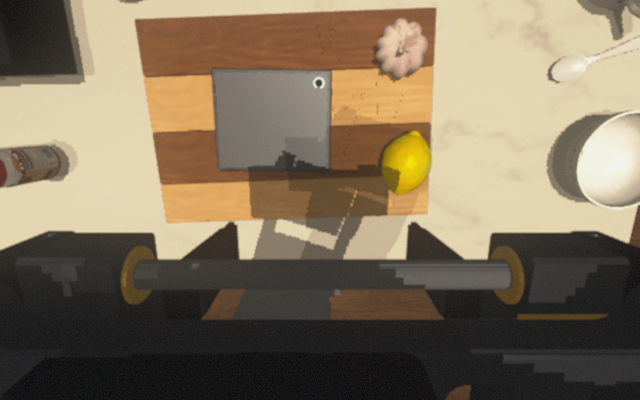

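View pics/w1.png

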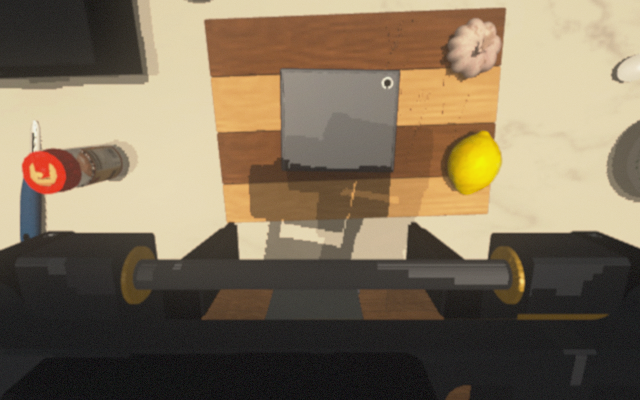

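The board and slab are fully visible in both views. In w0 the board spans about (137,20)–(435,10)–(428,215)–(165,222). The slab corners there are about (213,70), (331,69), (330,171) and (217,170), with the hole at (318,83).

```bash
cat >> h.py <<'E'
def quad(mask):
    c=max(cv2.findContours(mask,cv2.RETR_EXTERNAL,cv2.CHAIN_APPROX_NONE)[0],key=cv2.contourArea)
    h=cv2.convexHull(c).astype(np.float32)
    q=cv2.approxPolyN(h,4,ensure_convex=True).reshape(-1,2).astype(float)
    # refine: fit line to contour points near each side (middle 80%)
    pts=c.reshape(-1,2).astype(float); L=[]
    for i in range(4):
        a,b=q[i],q[(i+1)%4];d=(b-a)/np.linalg.norm(b-a);n=np.array([-d[1],d[0]])
        s=(pts-a)@d/np.linalg.norm(b-a);e=(pts-a)@n
        k=(s>.08)&(s<.92)&(abs(e)<4)
        vx,vy,x,y=cv2.fitLine(pts[k].astype(np.float32),cv2.DIST_HUBER,0,.01,.01).ravel()
        L.append(np.cross([x,y,1],[x+vx,y+vy,1]))
    out=[]
    for i in range(4):
        p=np.cross(L[i-1],L[i]);out.append(p[:2]/p[2])
    return np.array(out)
def order(q): # BL,BR,FR,FL in image where up is far
    s=q[np.argsort(q[:,1])];t=s[:2][np.argsort(s[:2,0])];b=s[2:][np.argsort(s[2:,0])]
    return np.array([t[0],t[1],b[1],b[0]])
def masks(im):
    hsv=cv2.cvtColor(im,cv2.COLOR_BGR2HSV); H,S,V=cv2.split(hsv)
    wood=((H<25)&(S>85)&(V>20)).astype(np.uint8)*255; 
    wood[225:]=0
    wood=cv2.morphologyEx(wood,cv2.MORPH_OPEN,np.ones((3,3)))
    slab=((S<70)&(V<140)).astype(np.uint8)*255; slab[225:]=0
    slab=cv2.morphologyEx(slab,cv2.MORPH_OPEN,np.ones((5,5)))
    return wood,slab
E
python3 - <<'E'
from h import *; 
for i in(0,1):
    im=cv2.imread(f"pics/w{i}.png"); w,s=masks(im)
    cv2.imwrite(f"pics/m{i}.png",np.hstack([w,s])[:240])
    h=cv2.cvtColor(im,cv2.COLOR_BGR2HSV)
    for p in((250,100),(270,165),(260,175),(180,100),(280,195),(180,40),(280,228),(230,60)): print(p,h[p[1],p[0]+68*i],end=' ')
    print()
E
```

```text
(250, 100) [ 19  32 129] (270, 165) [ 13  29 105] (260, 175) [ 12 138  85] (180, 100) [ 17 146 225] (280, 195) [ 15 137 134] (180, 40) [ 13 149 137] (280, 228) [ 21  57 229] (230, 60) [ 12 153 138] 
(250, 100) [ 15  31 147] (270, 165) [ 23  29 114] (260, 175) [  9 116  64] (180, 100) [ 17 140 227] (280, 195) [ 17 130 116] (180, 40) [ 13 150 138] (280, 228) [ 19  67 107] (230, 60) [ 13 160 140]
```

```bash
python3 -c "
import cv2,numpy as np
cv2.imwrite('pics/mm.png',np.vstack([cv2.resize(cv2.imread(f'pics/m{i}.png'),(800,150)) for i in(0,1)]))
cv2.imwrite('pics/w0z.png',cv2.resize(cv2.imread('pics/w0.png')[0:235,130:440],None,fx=2.5,fy=2.5,interpolation=cv2.INTER_CUBIC))"
```

```text
(no output)
```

View pics/mm.png

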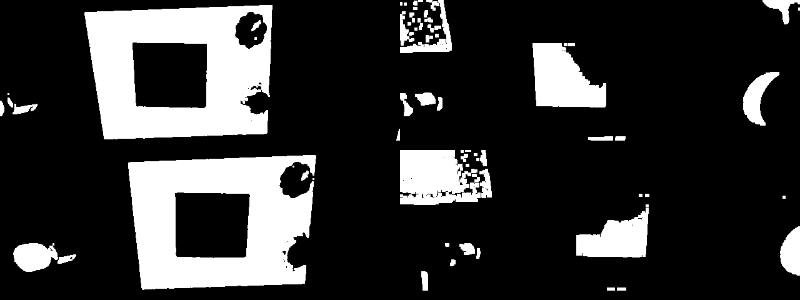

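View pics/w0z.png

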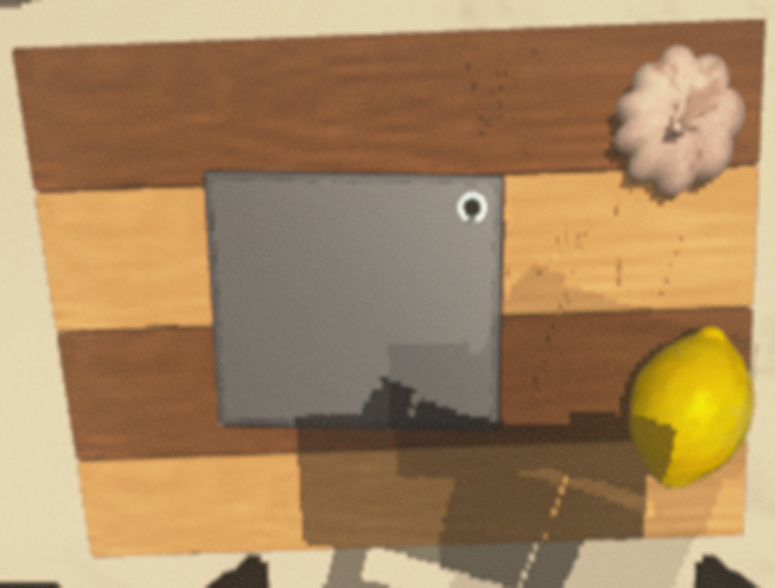

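```bash
cat >> h.py <<'E'
def quads(im):
    w,_=masks(im)
    n,lab,st,_=cv2.connectedComponentsWithStats(w)
    b=(lab==1+np.argmax(st[1:,4])).astype(np.uint8)*255
    c=max(cv2.findContours(b,cv2.RETR_EXTERNAL,cv2.CHAIN_APPROX_NONE)[0],key=cv2.contourArea)
    f=np.zeros_like(b);cv2.drawContours(f,[c],-1,255,-1)
    hole=cv2.morphologyEx(cv2.subtract(f,b),cv2.MORPH_OPEN,np.ones((5,5)))
    return order(quad(b)),order(quad(hole))
E
python3 - <<'E'
from h import *; from cell import env
P=env.camera_params("wrist");T=np.load("T.npy");Q=[quads(cv2.imread(f"pics/w{i}.png")) for i in(0,1)]
for k,nm in enumerate(("board","slab")):
    print(nm,[q[k].round(1).tolist() for q in Q])
    X=[]
    for j in range(4):
        p,e=tri([ray(P,Q[i][k][j],T[i]) for i in(0,1)]);print("tri",p.round(4),e[0].round(4))
    for i in(0,1):
        C=np.array([onplane(P,q,(.019,.029)[k],T[i]) for q in Q[i][k]])
        print(C[:,:2].round(4).tolist(),"sides",np.linalg.norm(C-np.roll(C,-1,0),axis=1).round(4),"ctr",C.mean(0)[:2].round(4))
        ang=lambda d:np.arctan2(d[1],d[0])
        print(" front-edge x dir",ang(C[2]-C[3]).round(4)+np.pi/2,"back",ang(C[1]-C[0]).round(4)+np.pi/2,"left",ang(C[0]-C[3]).round(4),"right",ang(C[1]-C[2]).round(4))
E
```

```text
board [[[134.6, 19.3], [435.1, 7.7], [426.7, 213.1], [166.6, 222.3]], [[204.0, 19.5], [504.9, 7.7], [487.0, 213.2], [226.7, 222.1]]]
tri [0.6784 0.1137 0.0179] 0.0
tri [ 0.6903 -0.2293  0.0181] 0.0
tri [ 0.4472 -0.2386  0.0173] 0.0001
tri [0.4353 0.1049 0.0182] 0.0002
[[0.678, 0.1131], [0.6899, -0.229], [0.4478, -0.238], [0.4353, 0.1045]] sides [0.3423 0.2423 0.3427 0.2429] ctr [ 0.5628 -0.0623]
 front-edge x dir 0.03639632679489657 back 0.034796326794896526 left 0.0353 right 0.0373
[[0.6781, 0.1133], [0.69, -0.2288], [0.4476, -0.2377], [0.4357, 0.1046]] sides [0.3423 0.2425 0.3425 0.2425] ctr [ 0.5628 -0.0621]
 front-edge x dir 0.03469632679489654 back 0.034796326794896526 left 0.0359 right 0.0367
slab [[[211.9, 68.6], [330.3, 70.1], [328.7, 171.6], [217.7, 169.5]], [[281.0, 68.4], [398.6, 70.3], [392.6, 171.0], [281.0, 171.0]]]
tri [0.624  0.0258 0.0295] 0.0002
tri [ 0.6226 -0.1103  0.0262] 0.0001
tri [ 0.5045 -0.109   0.0278] 0.0004
tri [0.5052 0.0303 0.0234] 0.0009
[[0.6239, 0.026], [0.6222, -0.1103], [0.5042, -0.109], [0.507, 0.0284]] sides [0.1362 0.118  0.1374 0.1169] ctr [ 0.5643 -0.0412]
 front-edge x dir -0.020103673205103423 back -0.012203673205103405 left -0.0205 right -0.0109
[[0.6243, 0.0259], [0.6221, -0.1097], [0.5051, -0.1087], [0.5052, 0.0296]] sides [0.1356 0.1171 0.1383 0.1191] ctr [ 0.5642 -0.0407]
 front-edge x dir -0.001003673205103528 back -0.015803673205103452 left -0.0311 right -0.0084
```

Board yaw is +0.0355 and the middle of its front edge is about (0.4405, −0.0667). Slab yaw is about −0.015, centre (0.564, −0.041). Heights came out near 0.018 and 0.027, which fits the given sizes. The shelf's underside is at about z=0.6. I'll go low, put the open fingers behind the slab's far edge, and touch it gently.

```bash
cat >> h.py <<'E'
def rot(y): return (R.from_euler('z',y)*R.from_matrix(np.diag([1.,-1,-1]))).as_rotvec()
E
python3 - <<'E'
from h import *; from cell import env
ys=-.015; c=np.array([.5643,-.041]); d=np.array([np.cos(ys),np.sin(ys)])
g=lambda a,z:np.r_[c+a*d,z]
env.servo_line(g(0,.11),v=.2,rot=rot(ys))
env.servo_line(g(.086,.10),v=.15)
env.servo_line(g(.086,.048),v=.1)
env.servo_line(g(.086,.0395),v=.03)
env.hold(.2); f0=env.read_wrist_force(); print(f0,env.read_eef_pos(),env.read_t())
for a in np.arange(.083,.066,-.0015):
    env.servo_line(g(a,.0395),v=.02); f=env.read_wrist_force()-f0; print(round(a,4),f.round(2),env.read_eef_pos().round(4))
    if f[0]>1.2: break
print(env.read_t())
cv2.imwrite("pics/w2.png",env.snapshot("wrist")[:,:,::-1]);cv2.imwrite("pics/s2.png",cv2.resize(env.snapshot("scene")[110:260,210:410,::-1],None,fx=4,fy=4,interpolation=cv2.INTER_CUBIC))
E
```

```text
[-0.6039166   0.14136237  0.70607142] [ 0.65035064 -0.04227586  0.03962352] 6.2333
0.083 [ 0.94 -0.2   0.1 ] [ 0.6472 -0.0422  0.0396]
0.0815 [ 0.77 -0.11 -1.04] [ 0.6457 -0.0422  0.0395]
0.08 [ 0.04  0.7  -0.21] [ 0.6442 -0.0422  0.0395]
0.0785 [ 0.49 -0.71 -0.61] [ 0.6427 -0.0422  0.0395]
0.077 [ 0.88 -0.5  -1.25] [ 0.6412 -0.0421  0.0395]
0.0755 [ 0.44  0.77 -0.54] [ 0.6397 -0.0421  0.0395]
0.074 [ 0.73  0.37 -0.91] [ 0.6382 -0.0421  0.0395]
0.0725 [0.52 0.4  0.03] [ 0.6367 -0.0421  0.0395]
0.071 [ 0.62  0.33 -0.68] [ 0.6353 -0.0421  0.0395]
0.0695 [ 1.5  -0.28 -0.91] [ 0.6337 -0.0421  0.0395]
8.7833
```

View pics/w2.png

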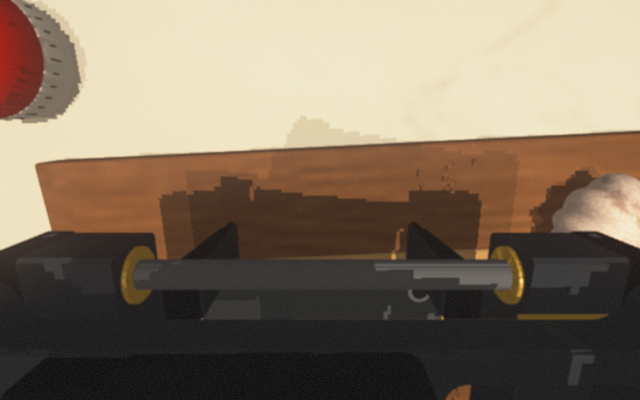

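View pics/s2.png

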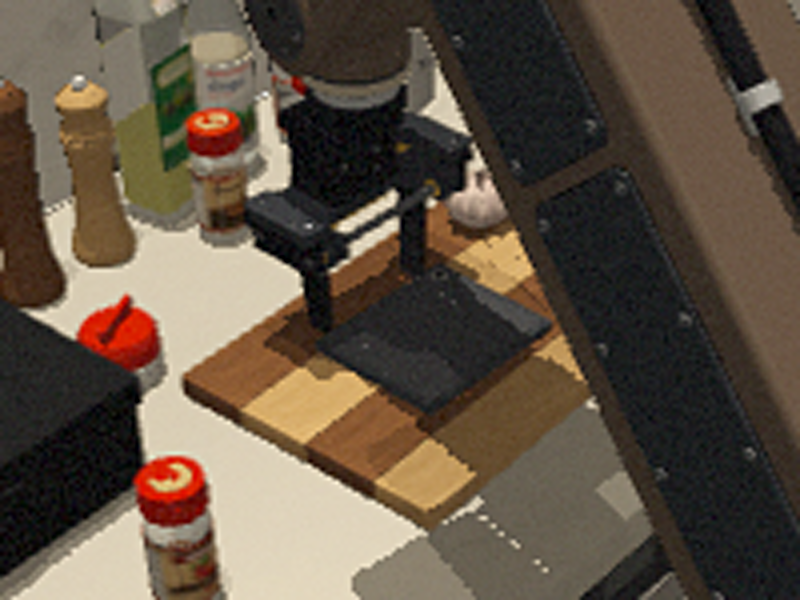

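In the scene crop both open fingers stand just behind the slab's far edge, at (318,325) and (412,270), clear of the garlic. The small force rise agrees with the expected contact. Next I'll push along the board, turning to its yaw on the way.

```bash
python3 - <<'E'
from h import *; from cell import env
yb=.0355; B=np.array([.4405,-.0667]); Y=np.array([np.cos(yb),np.sin(yb)]); X=np.array([np.sin(yb),-np.cos(yb)])
p=env.read_eef_pos(); rel=p[:2]-B; xo=rel@X; y0=rel@Y; print("xo,y0",xo,y0)
y1=.022+.0700
f0=env.read_wrist_force()
N=5
for k in range(1,N+1):
    y=y0+(y1-y0)*k/N; w=-.015+(yb+.015)*min(1,k/(N-2))
    env.servo_line(np.r_[B+xo*X+y*Y,.0395],v=.04,rot=rot(w))
    print(round(y-.07,4),(env.read_wrist_force()).round(2),env.read_eef_pos().round(4))
env.hold(.3)
cv2.imwrite("pics/s3.png",cv2.resize(env.snapshot("scene")[110:260,210:410,::-1],None,fx=4,fy=4,interpolation=cv2.INTER_CUBIC))
# let go: back off, up, view
y=y1+.02
env.servo_line(np.r_[B+xo*X+y*Y,.0395],v=.06); env.servo_line(np.r_[B+xo*X+y*Y,.11],v=.15)
env.servo_line([.46,-.05,.27],v=.2,rot=rot(0)); env.hold(.2)
T=wristT(env); im=env.snapshot("wrist")[:,:,::-1]; cv2.imwrite("pics/w3.png",im); np.save("T3.npy",T)
cv2.imwrite("pics/top3.png",cv2.resize(env.snapshot("top")[120:260,190:480,::-1],None,fx=2.75,fy=2.75,interpolation=cv2.INTER_CUBIC))
print(env.read_t())
E
```

```text
xo,y0 -0.01778288563867236 0.1939785085619711
0.1036 [0.11 0.28 0.31] [ 0.6131 -0.0428  0.0394]
0.0832 [ 0.65  0.4  -0.3 ] [ 0.5929 -0.0435  0.0395]
0.0628 [-0.28 -1.24 -0.32] [ 0.5724 -0.0442  0.0395]
0.0424 [-0.25 -0.58  0.05] [ 0.552  -0.0449  0.0395]
0.022 [ 0.62  0.02 -0.9 ] [ 0.5316 -0.0457  0.0395]
15.0
```

View pics/w3.png

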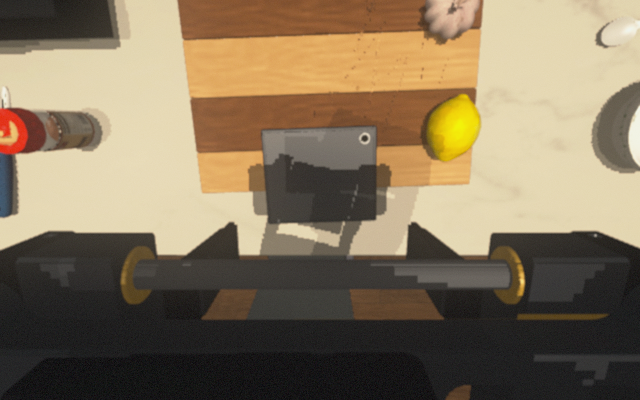

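View pics/top3.png

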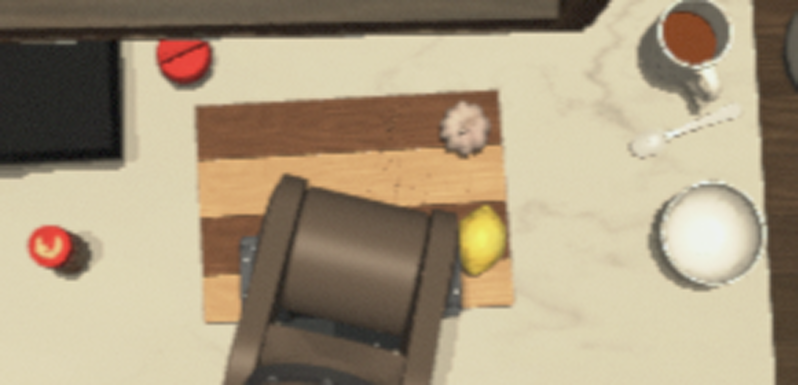

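In w3 the slab spans (262,129)–(377,125)–(377,220)–(266,222) and overhangs the board's front edge, which runs from (202,193) to (470,184). I'll measure it.

```bash
python3 - <<'E'
import cv2
im=cv2.imread("pics/w3.png")[110:235,190:390]; cv2.imwrite("pics/w3z.png",cv2.resize(im,None,fx=4,fy=4,interpolation=cv2.INTER_CUBIC))
E
python3 - <<'E'
from h import *; from cell import env
P=env.camera_params("wrist");T=np.load("T3.npy");im=cv2.imread("pics/w3.png")
w,_=masks(im); g=np.column_stack([np.r_[205:255,385:468]])
# board front edge: lowest wood pixel per column either side of the slab
pts=np.array([[u,np.nonzero(w[100:215,u])[0].max()+100] for u in g.ravel()],np.float32)
vx,vy,x,y=cv2.fitLine(pts,cv2.DIST_HUBER,0,.01,.01).ravel()
ed=[onplane(P,(u,y+(u-x)*vy/vx+.5),.019,T)[:2] for u in(202,470)]
print("board ends",np.round(ed,4)); X=ed[1]-ed[0];print("len",np.linalg.norm(X));X/=np.linalg.norm(X);Y=np.array([-X[1],X[0]])
m=(ed[0]+ed[1])/2
C=np.array([onplane(P,q,.029,T)[:2] for q in((262,129),(377,125),(376.5,219.5),(266,222))])
print(np.linalg.norm(C-np.roll(C,-1,0),axis=1).round(4))
for c in [*C,C.mean(0)]: print(((c-m)@X).round(4),((c-m)@Y).round(4))
B=np.array([.4405,-.0667]);print("vs earlier board: y",(C.mean(0)-B)@Y)
E
```

```text
board ends [[ 0.435   0.1046]
 [ 0.4468 -0.2396]]
len 0.3444135100818101
[0.1378 0.1182 0.142  0.1168]
-0.0868 0.0778
0.051 0.0778
0.0511 -0.0404
-0.0908 -0.039
-0.0189 0.019
vs earlier board: y 0.01940955313997767
```

View pics/w3z.png

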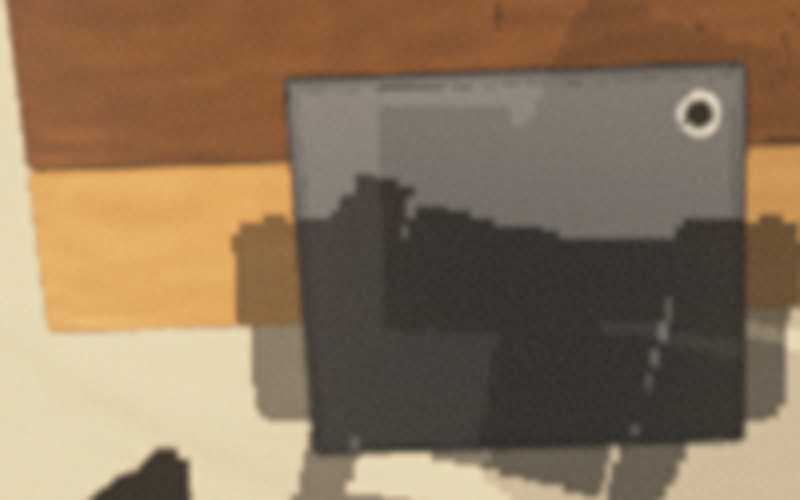

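The slab's centre is at y≈0.019–0.020, x≈−0.019. It is square to the edge, with about 40 mm of overhang. The robot is clear, so I'm handing the job in.

```bash
python3 - <<'E'
from cell import env
env.job_done(); print(env.read_t(),env.read_wrist_force().round(2))
E
```

```text
the job is handed in; nothing more can be done
the job is handed in; nothing more can be done
```

The slab now sticks out about 40 mm over the board's edge on the robot's side. I pushed it there at its far edge with both open fingers, turning it square to the board on the way, then backed off and handed the job in. The last clock reading before handing in was 15.0 s, against the 37 s limit.

**Slab position:** the last wrist picture put the slab's centre at y ≈ 0.019 m and x ≈ −0.019 m from the middle of the board's front edge. Its far edge was parallel to the board's edge within about 0.01 rad.

**Other objects:** the lemon, garlic, jar and bowl look unmoved in the top view. The peeler was only partly in the last wrist picture, so I did not check it in full. The arm stayed well away from it.

**Checks that were weak or disagreed:**
- **Board height:** my first estimate from the top and scene cameras gave about 8 mm, probably because I picked the wrong corners. Two wrist views gave 18 mm, against 19 mm in the task text.
- **Slab size:** the measured sides were 1–4 mm off the stated ones.
- **Slab flatness:** I judged this by eye and did not measure it after the push.
- **Push force:** it stayed within sensor noise, about 1–1.5 N, so I confirmed contact mainly from the pictures.

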